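# Tighten a lens retaining ring with a two-pin spanner

### The job

Take the two-pin spanner whose pins fit the slotted holes of the recessed retaining ring in the lens cell, lower its pins into the two holes and turn the ring clockwise (seen from above) until it is home against its stop. Leave that spanner standing upright with its pins in the ring, let go of it, and leave the other spanner where it is on its rail.

Things in the scene. Friction and masses are not known exactly. Their poses are not given: they have to be found in the camera images.
- spanner_wide: Wide steel two-pin spanner, 0.16 kg; fits the ring. Flat bar 116 (x) x 24 (y) x 10 mm, origin mid-underside, z up. On the bar an upright grip blade 44 (x) x 16 (y) mm, top at z=53 mm: pinch its 16 mm. Starts upright across a rail 28 mm wide, 34 mm high, bar on the rail, a pin down each side: lift 30 mm to clear. The other one stands 130 mm along; either end. Half a turn makes no difference.
- spanner_narrow: Narrow steel two-pin spanner on the same rail; it does not fit and stays there. Same blade, pins, origin and axes, but the bar is only 66 mm long and the pins stand 44 mm apart.
- ring_face (a point): Centre of the top face of the aluminium ring (94 mm outside, 50 inside, 15 thick) in the fixed lens cell, a dark barrel of 112 mm whose rim stands 8 mm above this face. Turns with the ring; z up. Slotted holes centred at x=+36 and -36 mm, each 16 (x) x 22 (y) mm, through the ring. Pins in, the spanner's bar rests on the rim, underside 8 mm above this point, and stands there when released.
- retainer (a joint): Ring angle in rad, growing as it turns clockwise seen from above. Starts at 0 to 0.12; hard stop (home) at 0.80. Friction 0.12 N m; it stays where it is left. Because of the play in the holes the spanner turns up to about 0.25 rad before the ring follows.
- spanner_wide_pins (a point): Midway between the wide spanner's two pin ends, 20 mm below its origin, same axes. Pins: 6 mm round, tapered ends, 20 mm long, 72 mm apart (x=+36 and -36 mm). In the holes they have 3.5 mm play along x, 8 mm along y each way; their ends then lie 12 mm below the ring's face.

How it is judged:
By the outcome, as a careful person would: the job done as asked, in the order asked, and still so for the second after the job is handed in, with the robot touching nothing.
It also fails if it takes over 40 s, if anything falls off the work surface, if the arm or the gripper's body presses on something with over 40 N, if the wrist force passes 120 N, or if a joint passes its speed limit or range.

### The arm

A 6-joint arm with a two-finger parallel gripper is mounted at the origin on a cart in front of the work surface, level with it; the furniture and walls round the work are solid. World frame = base frame: x ahead of the robot, y to its left, z up, the work surface at z = 0. Lengths are in m, angles in rad, forces in N, time in s.
With the tool pointing down it reaches from about 0.4 to 0.825 m from the base axis. Payload 7 kg.
Tool frame: the origin (TCP) lies at the very end of the fingers, on their centre line; the grasp point (between the pads) lies 19 mm behind it (arm.grip_point_offset is the distance from the TCP to the grasp point, in m); z points along the fingers, y is the line along which they close (so a half turn about z gives the same grasp; the last joint's range is limited). The gripper opens to 88 mm and grips with 3 to 60 N. Pads are 19 mm wide; open, the fingers measure 130 mm over their backs; the gripper's body (78 mm by 193 mm) begins 47 mm behind the grasp point.
Start: joints at [-0.96, 0.359, 0.012, 0, -1.224, -0.288], TCP at [0.214, -0.64, 0.227] pointing down, gripper open.
Joint ranges: [-3.07, 3.07], [-1.43, 2.12], [-1.02, 1.25], [-3.03, 1.67], [-3.05, -0], [-3.03, 3.03]. Speed limits (rad/s): [2.39, 2.39, 3.01, 3.14, 3.14, 3.14].

### API

Orientations are given as [roll, pitch, yaw] about the fixed x, y, z axes, in that order (R = Rz(yaw) Ry(pitch) Rx(roll)).
In Python, from station import arm, cams gives the robot as it stands.
- The arm moves only by the shell command python3 -m handwheel 'ROWS' [FORCE]. ROWS is JSON, a list that holds one entry, the list of rows, each a list of 7 numbers: the shift along the tool's x, y, z normalised to -1 to 1, where 1 is 0.08 m, then the turn, a rotation vector about the tool's x, y, z normalised to -1 to 1, where 1 is 0.5 rad, then the closure in counts, from 0 (fully open) to 255 (shut). In form: [[[x, y, z, wx, wy, wz, hand], ...]]. A call has 1 to 5 rows; each row is the pose to reach, as a shift and turn from the pose commanded when the call began, along the tool's axes at that moment; what a row does not reach only later rows make up. A row lasts 1/8 s, in which the tool goes at most 62.5 mm and 10.7 degrees, less where a joint would pass 70% of its speed; a pose out of reach is approached as far as the arm can. A call with a number of a shift or a turn outside -1 to 1 is refused whole. A call with a gripper value outside its range is refused whole. The fingers move at their own pace and stop on an object; FORCE is the grip in N (left out, the last holds). Time passes only in rows, so rows that repeat a pose let the fingers close. It gives the time, the measured TCP pose, the force, the opening and the grip force at its end, in the units of the state.
- arm.get_state(): the state, without advancing time (a new reading comes with each control period).
- cams.grab_frame(name): name is "side" or "top" or "wrist"; returns the picture (480x640x3 uint8, blue, green, red); there is no depth.
- cams.camera_info(name): a dict with "camera_matrix" (3x3 intrinsics, pixels), "R" (3x3) and "t" (3): a world point X has camera coordinates R X + t; the wrist camera has in their place "hand_eye" (4x4, takes a point from camera to tool coordinates, whose origin is the TCP and whose axes are the flange's). Camera axes: x right, y down, z forward; pixel columns grow to the right and rows downward; lengths in m; the calibration is good to about 2 mm. A picture is of the moment at which its call begins: read the wrist's pose just before it. camera_info takes no time and is no camera call.
- arm.job_done(): hands the job in; it is judged then, once.
The state is a dict: "t": time; "q": joint angles; "qd": joint speeds; "joint_efforts": joint torques, N m; "eef_pos": TCP position; "ee_rot": TCP orientation; "force": force on the tool from outside, world axes, zero at the start; "moment": the same for the moment, N m; "width": finger opening in m; "gripper_force": force on a finger pad.
Only numpy, scipy, OpenCV 4.12 (cv2) and the standard library are available. Lean on these libraries where they do the work, as an engineer would, in place of code of your own. Each camera call takes 0.05 s, during which the arm holds its last target. There are 200 camera calls.

## Working session

There is one attempt and no reset: what is moved stays moved. The work goes in short steps, Python scripts to look and compute and a shell command to move; the robot and the scene stay as the last step left them, time stands still between calls to the robot, and variables do not carry over. Pictures are saved under pics/ and viewed, at most 10 in all, crops included, and the job is handed in when it is done.

```bash
mkdir -p pics; ls
python3 - <<'E'
from station import arm,cams
import cv2,numpy as np
np.set_printoptions(precision=4,suppress=True)
s=arm.get_state();print(s['t'],s['eef_pos'],s['ee_rot'],s['width'],s['force'])
for n in("top","side","wrist"):
    cv2.imwrite(f'pics/{n}0.png',cams.grab_frame(n)); i=cams.camera_info(n)
    for k,v in i.items(): print(n,k,np.array(v).tolist())
E
```

```text
pics
0.0 [ 0.2139 -0.6397  0.2256] [ 3.1399 -0.0002 -2.8189] 0.08769514069119316 [ 0.8892 -0.2297 -0.0873]
top camera_matrix [[475.33057237118174, 0.0, 325.15108222770715], [0.0, 475.33057237118174, 225.8909574767534], [0.0, 0.0, 1.0]]
top R [[-0.008885313806637686, -0.9991026221800792, -0.04141257721329725], [-0.9957037641687118, 0.012657142939377582, -0.09172682678949955], [0.09216867807892366, 0.040419637374695686, -0.9949227043824469]]
top t [-0.024284842608642568, 0.49865229393757865, 0.8841048228339651]
side camera_matrix [[521.9427634613482, 0.0, 319.5254557814587], [0.0, 521.9427634613482, 233.36296738359866], [0.0, 0.0, 1.0]]
side R [[0.9975338895800991, 0.06798121603749374, 0.017455469207719076], [0.055216906819553595, -0.6065930165551995, -0.7930926840336782], [-0.04332703936895255, 0.7921006669183701, -0.6088508036678563]]
side t [-0.47694516344679394, -0.015306192060867693, 1.0988568525018858]
wrist camera_matrix [[368.0233983937239, 0.0, 318.67663394372323], [0.0, 368.0233983937239, 240.29990514233273], [0.0, 0.0, 1.0]]
wrist hand_eye [[-0.0015262295887558581, -0.9513334570627174, -0.3081595757011969, 0.0830523605359253], [0.9999986882660381, -0.001284839377010914, -0.0009862322134732082, -0.00030549495625342704], [0.0005423001438460996, -0.30816067669460134, 0.9513341701261864, -0.15723873007984943], [0.0, 0.0, 0.0, 1.0]]
```

View pics/top0.png

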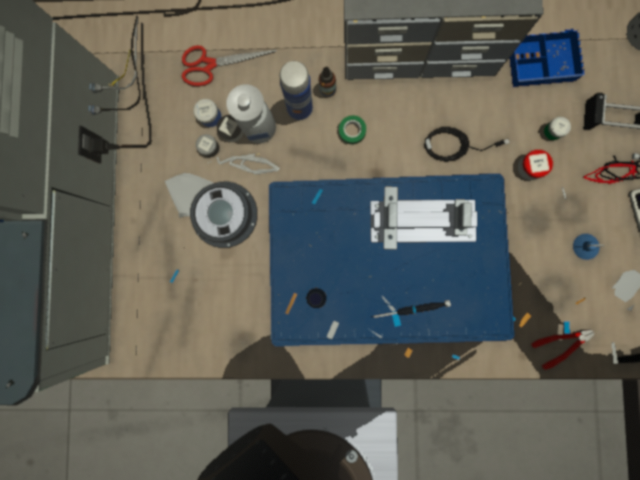

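View pics/side0.png

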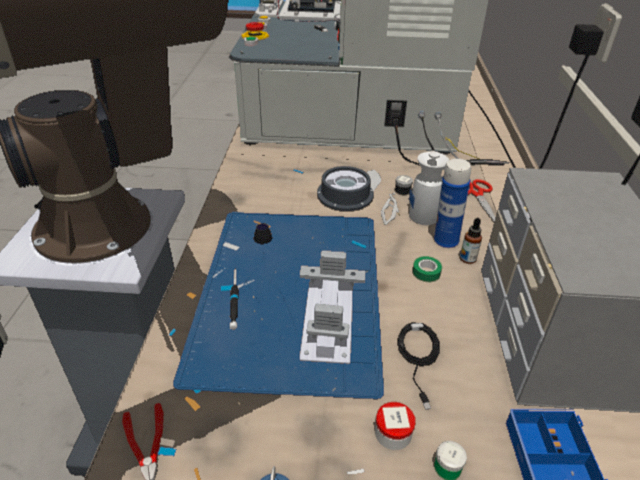

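The top view shows the wide spanner at about (391,217), the narrow one at about (463,217) and the lens cell at about (222,213). In the side view they are at about (333,272), (328,322) and (346,187). I'll enlarge these regions.

Run:
```python
import cv2,numpy as np
t=cv2.imread('pics/top0.png');s=cv2.imread('pics/side0.png')
r=lambda im,x,y,w,h,f:cv2.resize(im[y:y+h,x:x+w],(w*f,h*f),interpolation=cv2.INTER_CUBIC)
a=np.hstack([r(t,180,170,80,75,5),r(t,365,180,80,75,5)])
b=np.hstack([r(s,305,155,80,60,5),r(s,290,245,80,60,5)])
cv2.imwrite('pics/c1.png',np.vstack([a,b])[:600] if 0 else cv2.resize(np.vstack([a,b]),(711,600)))
```

```text
(no output)
```

View pics/c1.png

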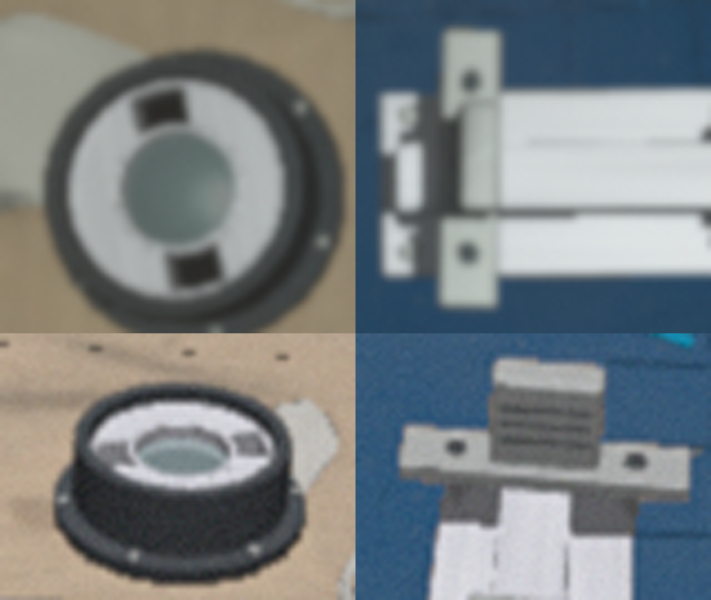

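The enlarged crops give these pixel positions:

| Feature | Top | Side |
|---|---|---|
| Ring slot 1 | (216.2,194.5) | right slot (360.8,180) |
| Ring slot 2 | (224.1,230.5) | left slot (331.6,182.5) |
| Wide bar hole 1 | (390.8,198.5) | (353.1,273.8) |
| Wide bar hole 2 | (390.1,236.9) | (312.8,270.7) |

Next I'll triangulate them.

```bash
cat > h.py <<'E'
from station import arm,cams
import cv2,numpy as np
from scipy.spatial.transform import Rotation as Ro
np.set_printoptions(precision=4,suppress=True)
def cam(n,s=None):
    i=cams.camera_info(n);K=np.array(i['camera_matrix'])
    if n!='wrist': return K,np.array(i['R']),np.array(i['t'])
    T=np.eye(4);T[:3,:3]=Ro.from_euler('xyz',s['ee_rot']).as_matrix();T[:3,3]=s['eef_pos']
    W=np.linalg.inv(T@np.array(i['hand_eye']));return K,W[:3,:3],W[:3,3]
def plane(c,uv,z):
    K,R,t=c;d=R.T@np.linalg.solve(K,[*uv,1]);o=-R.T@t;return o+d*(z-o[2])/d[2]
def tri(ca,a,cb,b):
    P=[c[0]@np.c_[c[1],c[2]] for c in(ca,cb)]
    X=cv2.triangulatePoints(P[0],P[1],np.array(a,float).reshape(2,1),np.array(b,float).reshape(2,1))[:,0];return X[:3]/X[3]
def proj(c,X):
    p=c[0]@(c[1]@np.array(X)+c[2]);return p[:2]/p[2]
def togo(s,X,yaw=None):
    "normalised tool-frame shift to put TCP at X, and rotvec to (pi,0,yaw)"
    R=Ro.from_euler('xyz',s['ee_rot']);d=R.inv().apply(np.array(X)-s['eef_pos'])
    r=(R.inv()*Ro.from_euler('xyz',[np.pi,0,yaw])).as_rotvec() if yaw is not None else np.zeros(3)
    return d/0.08,r/0.5
E
python3 - <<'E'
from h import *
T,S=cam('top'),cam('side')
D={'ringA':((216.2,194.5),(360.8,180)),'ringB':((224.1,230.5),(331.6,182.5)),'barA':((390.8,198.5),(353.1,273.8)),'barB':((390.1,236.9),(312.8,270.7))}
X={k:tri(T,a,S,b) for k,(a,b) in D.items()}
for k,v in X.items(): print(k,v)
for a in('ring','bar'):
    d=X[a+'A']-X[a+'B'];print(a,(X[a+'A']+X[a+'B'])/2,np.linalg.norm(d),np.arctan2(d[1],d[0]))
s=arm.get_state();m=(X['barA']+X['barB'])/2
print(proj(cam('wrist',s),m),'q',s['q'])
E
```

```text
ringA [0.5597 0.1768 0.038 ]
ringB [0.4925 0.1614 0.0367]
barA [ 0.5467 -0.1531  0.0452]
barB [ 0.475  -0.1503  0.0446]
ring [0.5261 0.1691 0.0374] 0.06901910344114484 0.22505803690665444
bar [ 0.5109 -0.1517  0.0449] 0.07178018896967968 -0.03842643394852589
[601.1893 537.7131] q [-0.9599  0.3592  0.0113 -0.0002 -1.2241 -0.2881]
```

Checks: the bar top sits at 44.5 mm (expected 44), the pin spacing comes out at 71.8 mm (72), the slot spacing at 69 mm (72), and the ring face is at about 37 mm.

```bash
python3 -c "
from h import *
s=arm.get_state();print(togo(s,[.511,-.152,.2],-3.18))"
```

```text
(array([-5.455 ,  4.6052,  0.3282]), array([ 0.0024, -0.0007,  0.7222]))
```

```bash
python3 -m handwheel '[[[-0.91,0.77,0,0,0,0,0],[-0.91,0.77,0,0,0,0,0]]]'
python3 -m handwheel '[[[-0.91,0.77,0,0,0,0,0],[-0.91,0.77,0,0,0,0,0]]]'
python3 -m handwheel '[[[-0.91,0.77,0,0,0,0,0],[-0.91,0.77,0,0,0,0,0]]]'
python3 -c "
from h import *
s=arm.get_state();print(s['t'],s['eef_pos'],togo(s,[.511,-.152,.2],-3.18))"
```

```text
t: 0.4
eef_pos: [0.2641, -0.5568, 0.2261]
ee_rot: [3.141, -0.0, -2.819]
force: [-0.3, -0.1, 0.1]
width: 0.0878
gripper_force: 0.0
t: 0.65
eef_pos: [0.3139, -0.475, 0.2265]
ee_rot: [3.141, 0.0, -2.818]
force: [0.5, -0.7, 0.5]
width: 0.0879
gripper_force: 0.0
t: 0.9
eef_pos: [0.3634, -0.3935, 0.2266]
ee_rot: [3.141, 0.0, -2.818]
force: [-0.1, 0.4, 0.5]
width: 0.0873
gripper_force: 0.0
0.9 [ 0.3634 -0.3935  0.2266] (array([-2.7099,  2.2739,  0.3331]), array([0.0004, 0.0005, 0.7249]))
```

```bash
python3 -m handwheel '[[[-0.91,0.76,0,0,0,0,0],[-0.91,0.76,0,0,0,0,0]]]' >/dev/null
python3 -m handwheel '[[[-0.9,0.76,0,0,0,0,0],[-0.9,0.76,0,0,0,0,0]]]' >/dev/null
python3 -m handwheel '[[[-0.9,0.76,0.33,0,0,0.37,0],[-0.9,0.76,0.33,0,0,0.72,0],[-0.9,0.76,0.33,0,0,0.72,0],[-0.9,0.76,0.33,0,0,0.72,0]]]'
python3 - <<'E'
from h import *
s=arm.get_state();f=cams.grab_frame('wrist');c=cam('wrist',s)
print(s['t'],s['eef_pos'],s['ee_rot'])
for p in([.5467,-.1531,.044],[.475,-.1503,.044],[.511,-.1517,.087]):print(proj(c,p))
cv2.imwrite('pics/w1.png',f);np.save('w1.npy',np.r_[s['eef_pos'],s['ee_rot']])
E
```

```text
t: 1.9
eef_pos: [0.5101, -0.1539, 0.2001]
ee_rot: [-3.141, -0.001, 3.107]
force: [-0.2, -0.0, -0.2]
width: 0.0878
gripper_force: 0.0
1.9 [ 0.5101 -0.1539  0.2001] [-3.1415 -0.0006  3.107 ]
[321.2628 259.1878]
[321.69  180.203]
[321.8444 235.6593]
```

View pics/w1.png

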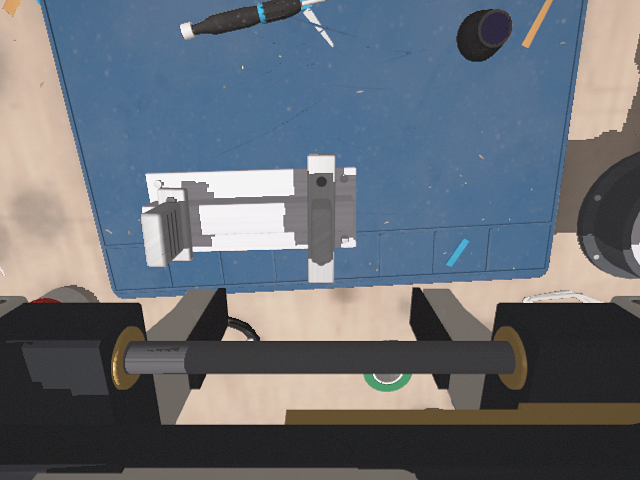

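The wrist view shows the wide bar centred at column about 321, with its near hole at (321,182) against a prediction of (321.7,180). That is about 1.5 mm off. I'll descend and grip.

```bash
python3 -m handwheel '[[[-0.02,0.02,0.7,0,0,0,0],[-0.02,0.02,0.95,0,0,0,0],[-0.02,0.02,0.95,0,0,0,0]]]' >/dev/null
python3 -m handwheel '[[[0,0,0.5,0,0,0,0],[0,0,0.91,0,0,0,0],[0,0,0.91,0,0,0,0]]]'
python3 -m handwheel '[[[0,0,0,0,0,0,255],[0,0,0,0,0,0,255],[0,0,0,0,0,0,255],[0,0,0,0,0,0,255],[0,0,0,0,0,0,255]]]' 50
python3 -m handwheel '[[[0,0,0,0,0,0,255],[0,0,0,0,0,0,255],[0,0,0,0,0,0,255]]]'
```

```text
t: 2.7
eef_pos: [0.5111, -0.1529, 0.0509]
ee_rot: [-3.141, -0.003, 3.104]
force: [-0.2, 0.1, 0.8]
width: 0.0878
gripper_force: 0.0
t: 3.32
eef_pos: [0.5121, -0.1523, 0.0515]
ee_rot: [3.142, 0.0, 3.104]
force: [-0.0, -0.1, -0.4]
width: 0.0432
gripper_force: 0.0
t: 3.7
eef_pos: [0.512, -0.1523, 0.0513]
ee_rot: [3.142, -0.0, 3.104]
force: [-0.1, -0.3, -0.2]
width: 0.0156
gripper_force: 50.0
```

```bash
python3 -m handwheel '[[[0,0,-0.5,0,0,0,255],[0,0,-1,0,0,0,255],[0,0,-1,0,0,0,255]]]'  >/dev/null
python3 -m handwheel '[[[0,0,-0.7,0,0,0,255],[0,0,-0.7,0,0,0,255]]]'
python3 -m handwheel '[[[-0.04,0.6,0,0,0,0,255],[-0.04,1,0,0,0,0,255]]]' >/dev/null
python3 -m handwheel '[[[-0.04,0.6,0,0,0,0,255],[-0.04,1,0,0,0,0,255]]]' >/dev/null
python3 -m handwheel '[[[-0.04,0.6,0,0,0,0,255],[-0.04,1,0,0,0,0,255],[-0.04,1,0,0,0,0,255]]]'
python3 - <<'E'
from h import *
s=arm.get_state();f=cams.grab_frame('wrist');c=cam('wrist',s)
print(s['t'],s['eef_pos'],s['ee_rot'],s['q'])
print(togo(s,[.526,.169,.19],-2.917))
for p in([.5597,.1768,.0374],[.4925,.1614,.0374]):print(proj(c,p))
cv2.imwrite('pics/w2.png',f);np.save('w2.npy',np.r_[s['eef_pos'],s['ee_rot']])
E
```

```text
t: 4.32
eef_pos: [0.5141, -0.1525, 0.1905]
ee_rot: [-3.141, 0.006, 3.105]
force: [0.1, -0.8, -1.9]
width: 0.0162
gripper_force: 50.0
t: 5.2
eef_pos: [0.5299, 0.0889, 0.1855]
ee_rot: [-3.141, -0.002, 3.107]
force: [-0.3, 0.4, -1.5]
width: 0.0158
gripper_force: 50.0
5.2 [0.5299 0.0889 0.1855] [-3.1409 -0.0022  3.1067] [ 0.5309  0.166  -0.3492 -0.0007 -1.0578 -2.1362]
(array([ 0.0833,  0.9987, -0.0561]), array([-0.0008, -0.0045, -0.5189]))
[419.9646 252.1894]
[405.1577 176.2024]
```

View pics/w2.png

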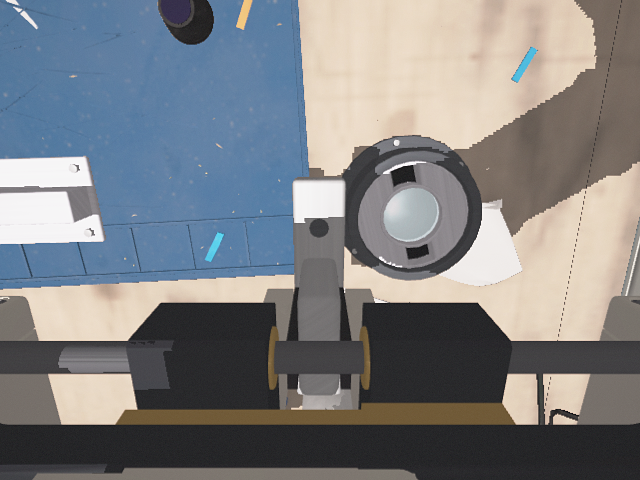

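The near end of the held bar is at about (320,200) with its hole at (319,228), and the ring is centred at about (412,213) with slots at (404,174) and (418,251). Joint 6 is at -2.14, so the full turn would end too near its -3.03 limit. I'm considering a half turn of the tool first, so I'll check clearance to the bottles.

Run:
```python
from h import *
T,S=cam('top'),cam('side')
print('silver top',tri(T,(243,97),S,(432,158)));print('spray top',tri(T,(294,72),S,(458,164)))
s=np.load('w2.npy');c=cam('wrist',dict(eef_pos=s[:3],ee_rot=s[3:]))
a,b=[plane(c,p,.0374) for p in((404,174),(418,251))];print(a,b,(a+b)/2,np.linalg.norm(a-b),np.arctan2(*(b-a)[1::-1]))
# held bar: hole near end on bar top plane z=TCP-.007; bar sits at tool xy
X=plane(c,(319,228),s[2]-.007);R=Ro.from_euler('xyz',s[3:]);print('bar hole in tool',R.inv().apply(X-s[:3]))
X=plane(c,(319,180),s[2]-.007);print('bar end in tool',R.inv().apply(X-s[:3]))
```

```text
silver top [0.7027 0.1029 0.1458]
spray top [0.732  0.0119 0.1847]
[0.4907 0.1604 0.0374] [0.5585 0.175  0.0374] [0.5246 0.1677 0.0374] 0.0694280631062286 0.21241434917553717
bar hole in tool [0.0357 0.     0.0071]
bar end in tool [0.058  0.0001 0.0071]
```

The bar is centred in the hand: its hole is at 35.7 mm in the tool frame and its end at 58 mm. The ring centre is at about (0.525,0.168) with yaw about 0.22, and the bottles are clear. I'll turn half round.

```bash
python3 -m handwheel '[[[0,0,0,0,0,-0.37,255],[0,0,0,0,0,-0.74,255],[0,0,0,0,0,-0.97,255]]]' >/dev/null
python3 -m handwheel '[[[0,0,0,0,0,-0.37,255],[0,0,0,0,0,-0.74,255],[0,0,0,0,0,-0.97,255]]]' >/dev/null
python3 -m handwheel '[[[0,0,0,0,0,-0.37,255],[0,0,0,0,0,-0.74,255],[0,0,0,0,0,-0.97,255]]]' >/dev/null
python3 -m handwheel '[[[0,0,0,0,0,-0.37,255],[0,0,0,0,0,-0.74,255],[0,0,0,0,0,-0.97,255]]]' >/dev/null
python3 -m handwheel '[[[0,0,0,0,0,-0.37,255],[0,0,0,0,0,-0.74,255],[0,0,0,0,0,-0.97,255]]]' >/dev/null
python3 -m handwheel '[[[0,0,0,0,0,-0.37,255],[0,0,0,0,0,-0.74,255],[0,0,0,0,0,-0.97,255]]]' >/dev/null
python3 -m handwheel '[[[0,0,0,0,0,-0.37,255],[0,0,0,0,0,-0.74,255],[0,0,0,0,0,-0.96,255],[0,0,0,0,0,-0.96,255]]]'
python3 -c "
from h import *
s=arm.get_state();print(s['q'],togo(s,[.5255,.1685,.12],.22))"
```

```text
t: 8.0
eef_pos: [0.53, 0.0862, 0.1865]
ee_rot: [3.141, 0.001, 0.209]
force: [-0.5, -0.1, -0.7]
width: 0.0165
gripper_force: 50.0
[ 0.5263  0.1641 -0.3493 -0.0003 -1.0587  1.2539] (array([ 0.1598, -1.0183,  0.8311]), array([ 0.0004,  0.0027, -0.0214]))
```

```bash
python3 -m handwheel '[[[0.08,-0.5,0,0,0,-0.02,255],[0.16,-1,0,0,0,-0.02,255],[0.16,-1,0.4,0,0,-0.02,255],[0.16,-1,0.4,0,0,-0.02,255]]]'
python3 - <<'E'
from h import *
s=arm.get_state();f=cams.grab_frame('wrist');c=cam('wrist',s)
print(s['t'],s['eef_pos'],s['ee_rot'])
for p in([.56,.176,.0374],[.491,.1607,.0374]):print(proj(c,p))
cv2.imwrite('pics/w3.png',f);np.save('w3.npy',np.r_[s['eef_pos'],s['ee_rot']])
E
```

```text
t: 8.5
eef_pos: [0.5244, 0.167, 0.1529]
ee_rot: [3.14, 0.005, 0.219]
force: [-0.3, -0.1, -1.1]
width: 0.0157
gripper_force: 50.0
8.5 [0.5244 0.167  0.1529] [3.1399 0.0052 0.2188]
[316.6009 188.4608]
[316.8406 275.762 ]
```

View pics/w3.png

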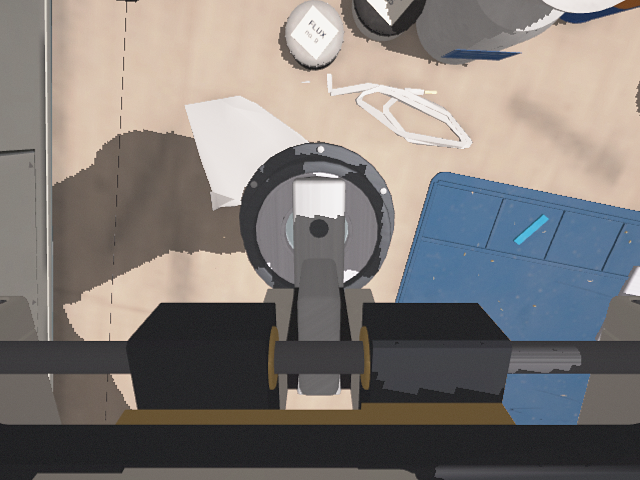

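The bar covers the slots in this view. The ring spans columns 257–379, so its centre is at about 318, in line with the bar (319). I'll lower to just above the ring, then ease in while watching the force.

```bash
python3 -m handwheel '[[[0.01,-0.01,0.5,0,0,0,255],[0.01,-0.01,0.82,0,0,0,255],[0.01,-0.01,0.82,0,0,0,255],[0.01,-0.01,0.82,0,0,0,255]]]'
python3 -m handwheel '[[[0,0,0.05,0,0,0,255],[0,0,0.1,0,0,0,255],[0,0,0.14,0,0,0,255],[0,0,0.14,0,0,0,255]]]'
python3 -c "
from h import *
s=arm.get_state();print(s['eef_pos'],s['ee_rot'],s['force'],s['moment'])"
```

```text
t: 9.05
eef_pos: [0.528, 0.1692, 0.0915]
ee_rot: [-3.141, -0.002, 0.221]
force: [0.3, 0.5, -0.6]
width: 0.0159
gripper_force: 50.0
t: 9.55
eef_pos: [0.5267, 0.1689, 0.0783]
ee_rot: [3.141, 0.001, 0.221]
force: [-0.2, 0.5, -1.7]
width: 0.0157
gripper_force: 50.0
[0.5267 0.1689 0.0783] [3.1414 0.0005 0.2212] [-0.1501  0.5071 -1.7431] [-0.1007  0.1083 -0.0396]
```

```bash
python3 -m handwheel '[[[-0.01,0,0.02,0,0,0,255],[-0.01,0,0.05,0,0,0,255],[-0.01,0,0.08,0,0,0,255],[-0.01,0,0.08,0,0,0,255]]]'
python3 -c "
from h import *
s=arm.get_state();print(s['eef_pos'],s['ee_rot'],s['force'],s['moment'])
cv2.imwrite('pics/s2.png',cv2.resize(cams.grab_frame('side')[110:230,260:420],(800,600),interpolation=cv2.INTER_CUBIC))"
```

```text
t: 10.05
eef_pos: [0.526, 0.1688, 0.0719]
ee_rot: [3.141, 0.0, 0.221]
force: [-0.4, -0.1, -1.3]
width: 0.0158
gripper_force: 50.0
[0.526  0.1688 0.0719] [3.1414 0.0004 0.2212] [-0.4416 -0.1002 -1.3326] [-0.1354  0.1216 -0.0047]
```

View pics/s2.png

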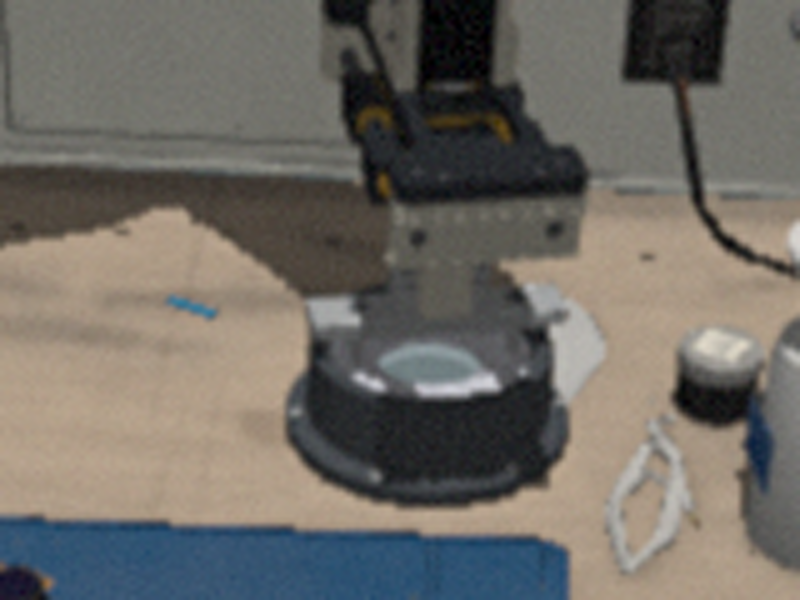

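The side view shows the bar level and just above the rim, ends at about (325,312) and (550,305), with no contact force. I'll keep lowering.

```bash
python3 -m handwheel '[[[0,0,0.03,0,0,0,255],[0,0,0.06,0,0,0,255],[0,0,0.09,0,0,0,255],[0,0,0.09,0,0,0,255]]]'
python3 -c "
from h import *
s=arm.get_state();print(s['eef_pos'],s['ee_rot'],s['force'],s['moment'])"
```

```text
t: 10.6
eef_pos: [0.5259, 0.1687, 0.0647]
ee_rot: [3.141, 0.0, 0.221]
force: [-1.3, -0.7, -0.5]
width: 0.0155
gripper_force: 50.0
[0.5259 0.1687 0.0647] [3.1414 0.0005 0.2211] [-1.3163 -0.7054 -0.4764] [-0.1432  0.1047  0.016 ]
```

```bash
python3 -m handwheel '[[[0,0,0.015,0,0,0,255],[0,0,0.03,0,0,0,255],[0,0,0.03,0,0,0,255]]]'
python3 -c "
from h import *
s=arm.get_state();print(s['eef_pos'],s['ee_rot'],s['force'],s['moment'])"
```

```text
t: 10.98
eef_pos: [0.5261, 0.1688, 0.0625]
ee_rot: [3.142, 0.0, 0.221]
force: [0.1, -0.5, -1.5]
width: 0.0157
gripper_force: 50.0
[0.5261 0.1688 0.0625] [3.1416 0.0001 0.2212] [ 0.0764 -0.492  -1.4825] [-0.1022  0.1269  0.0112]
```

```bash
python3 -m handwheel '[[[0,0,0,0,0,0.16,255],[0,0,0,0,0,0.32,255],[0,0,0,0,0,0.48,255],[0,0,0,0,0,0.64,255],[0,0,0,0,0,0.64,255]]]' >/dev/null
python3 -c "
from h import *
s=arm.get_state();print(s['eef_pos'],s['ee_rot'],s['force'],s['moment'])"
python3 -m handwheel '[[[0,0,0,0,0,0.16,255],[0,0,0,0,0,0.32,255],[0,0,0,0,0,0.48,255],[0,0,0,0,0,0.64,255],[0,0,0,0,0,0.64,255]]]' >/dev/null
python3 -c "
from h import *
s=arm.get_state();print(s['t'],s['eef_pos'],s['ee_rot'],s['force'],s['moment'],s['q'])"
```

```text
[0.5261 0.169  0.0626] [-3.1414 -0.0001 -0.0982] [ 0.4629  0.2827 -0.8174] [0.0648 0.1374 0.046 ]
12.225 [0.5262 0.1689 0.0626] [-3.1415 -0.0001 -0.4167] [-0.0301 -0.0297 -1.3212] [0.0016 0.1294 0.0184] [ 0.6651  0.3233 -0.4644  0.0001 -0.7829  0.489 ]
```

```bash
python3 -m handwheel '[[[0,0,0,0,0,0.12,255],[0,0,0,0,0,0.24,255],[0,0,0,0,0,0.36,255],[0,0,0,0,0,0.36,255]]]' >/dev/null
python3 -c "
from h import *
s=arm.get_state();print(s['eef_pos'],s['ee_rot'],s['force'],s['moment'])"
python3 -m handwheel '[[[0,0,0,0,0,0.08,255],[0,0,0,0,0,0.16,255],[0,0,0,0,0,0.16,255]]]' >/dev/null
python3 -c "
from h import *
s=arm.get_state();print(s['t'],s['eef_pos'],s['ee_rot'],s['force'],s['moment'])"
python3 -m handwheel '[[[0,0,0,0,0,0.06,255],[0,0,0,0,0,0.12,255],[0,0,0,0,0,0.12,255]]]' >/dev/null
python3 -c "
from h import *
s=arm.get_state();print(s['t'],s['eef_pos'],s['ee_rot'],s['force'],s['moment'])"
```

```text
[0.5262 0.1689 0.0626] [-3.1415 -0.0001 -0.5961] [ 1.0365  0.6726 -0.7397] [ 0.0769 -0.014   0.0125]
13.1 [0.5262 0.1689 0.0626] [-3.1415 -0.0001 -0.676 ] [ 0.0548  0.0523 -1.0797] [ 0.0346 -0.0792  0.0605]
13.475 [0.5262 0.1689 0.0626] [-3.1416 -0.0003 -0.738 ] [ 0.5699  0.4014 -0.6792] [-0.0192 -0.2091  0.6116]
```

```bash
python3 -m handwheel '[[[0,0,0,0,0,0.03,255],[0,0,0,0,0,0.03,255],[0,0,0,0,0,0.03,255]]]' >/dev/null
python3 -c "
from h import *
s=arm.get_state();print(s['t'],s['eef_pos'],s['ee_rot'],s['force'],s['moment'])"
python3 -m handwheel '[[[0,0,0,0,0,0.03,255],[0,0,0,0,0,0.03,255],[0,0,0,0,0,0.03,255]]]' >/dev/null
python3 -c "
from h import *
s=arm.get_state();print(s['t'],s['eef_pos'],s['ee_rot'],s['force'],s['moment'])"
```

```text
13.85 [0.5262 0.1689 0.0626] [-3.1415 -0.0002 -0.7532] [ 1.2364 -0.3887 -1.6177] [-0.1079 -0.3413  0.961 ]
14.225 [0.5262 0.1689 0.0626] [-3.1415 -0.0001 -0.7684] [ 1.4656 -0.6296 -1.3109] [-0.1139 -0.3846  1.293 ]
```

The moment rose steadily to 1.3 N m, ten times the ring's friction, at a yaw in the range expected for home. I'll relieve the torsion, seat the bar on the rim, then let go.

```bash
python3 -m handwheel '[[[0,0,0.01,0,0,-0.08,255],[0,0,0.01,0,0,-0.08,255]]]' >/dev/null
python3 -c "
from h import *
s=arm.get_state();print(s['t'],s['eef_pos'],s['ee_rot'],s['force'],s['moment'])"
python3 -m handwheel '[[[0,0,0.008,0,0,0,255],[0,0,0.008,0,0,0,255]]]' >/dev/null
python3 -c "
from h import *
s=arm.get_state();print(s['t'],s['eef_pos'],s['ee_rot'],s['force'],s['moment'])"
```

```text
14.475 [0.5262 0.1689 0.0622] [-3.141   0.0001 -0.7298] [-1.2792 -0.4127  4.4694] [-0.213   0.3165  0.3642]
14.725 [0.5262 0.1689 0.0622] [-3.1409 -0.0002 -0.7298] [-3.4744 -0.4534 10.8494] [-0.4303  1.2639  0.4256]
```

Seated (10.8 N upward). Releasing and withdrawing straight up.

```bash
python3 -m handwheel '[[[0,0,-0.01,0,0,0,200],[0,0,-0.01,0,0,0,150],[0,0,-0.01,0,0,0,100],[0,0,-0.01,0,0,0,60],[0,0,-0.01,0,0,0,60]]]'
python3 -m handwheel '[[[0,0,0,0,0,0,60],[0,0,0,0,0,0,60]]]'
python3 -m handwheel '[[[0,0,-0.4,0,0,0,60],[0,0,-1,0,0,0,60],[0,0,-1,0,0,0,60]]]' >/dev/null
python3 -m handwheel '[[[0,0,-0.5,0,0,0,60],[0,0,-1,0,0,0,60],[0,0,-1,0,0,0,60]]]'
python3 - <<'E'
from h import *
s=arm.get_state();f=cams.grab_frame('wrist');t=cams.grab_frame('top')
cv2.imwrite('pics/w4.png',np.hstack([cv2.resize(f,(400,300)),cv2.resize(t[150:270,330:490],(400,300))]))
cv2.imwrite('pics/w4f.png',f);np.save('w4.npy',np.r_[s['eef_pos'],s['ee_rot']])
E
```

```text
t: 15.35
eef_pos: [0.526, 0.1688, 0.0618]
ee_rot: [3.141, 0.0, -0.729]
force: [0.2, -0.2, -0.4]
width: 0.0529
gripper_force: 0.0
t: 15.6
eef_pos: [0.5261, 0.1689, 0.0619]
ee_rot: [3.142, 0.0, -0.729]
force: [0.2, -0.6, 1.2]
width: 0.0666
gripper_force: 0.0
t: 16.35
eef_pos: [0.5275, 0.1697, 0.2248]
ee_rot: [-3.136, -0.002, -0.728]
force: [-0.6, -0.2, -0.8]
width: 0.0668
gripper_force: 0.0
```

View pics/w4.png

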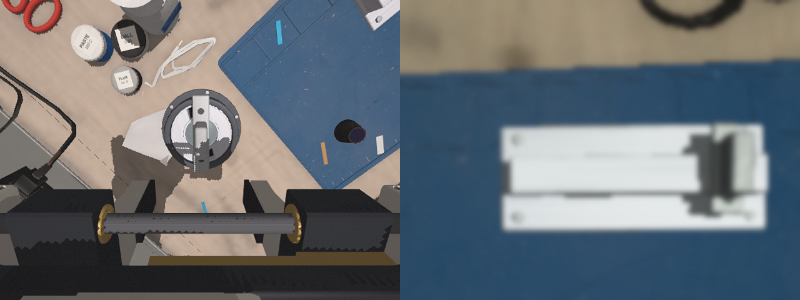

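The wide spanner stands across the cell (bar around (201,132) in the left half) and the gripper is clear above it. The narrow one is still on its rail, at about (735,175) in the right half.

```bash
python3 -c "
from station import arm
print(arm.job_done())"
```

```text
the job is handed in; nothing more can be done
None
```

The job is handed in: the wide spanner turned the ring clockwise until it stopped hard (1.3 N m, about ten times the ring's friction) and was left upright in the ring, released, with the narrow spanner still on its rail; home is judged from that resistance and the angle, as the bar hides the slots.

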